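# Put the tea infuser away and screw the captive cap shut

## Task

Stand the steel tea infuser upright on the floor of the open blue tea jar, let go of it, then flip the jar's hinged cap down shut and turn its orange wing clockwise (seen from above) as far as it goes, so that the cap is locked with the wing in line with the thumb tab. Leave everything else on the counter where it is.

Things in the scene. Friction and masses are not known exactly. Their poses are not given: they have to be found in the camera images.
- infuser: Steel tea infuser, 74 tall, 80 g, standing loose on the counter: round body 40 in diameter up to 48 high, tapering to a neck at 54 to 58, then a round knob 18 in diameter from 59 to 74 high, to hold it by. Origin at the centre of its underside, z up.
- tea_jar: Blue ceramic jar, fixed to the counter, upright. Outer diameter 100, wall 6 (mouth 88 across), rim 100 above the counter, inner floor 8 above it. Origin at the centre of its underside; its +y points to the side with the cap's hinge, x is parallel to the hinge axis. Two small lugs (3 thick) just under the rim inside at +x and -x stick in 6 and lock the cap.
- jar_mouth (a point): Centre of the jar's mouth at rim height (100 above the jar's origin); axes as the jar.
- flip_hinge (a point): Centre of the cap's hinge axis, at rim height, 54 from the jar's axis towards the jar's +y; the hinge axis is parallel to the jar's x. Axes as the jar.
- tab (a point): Middle of the outer (upper, when shut) face of the steel thumb tab, on the cap carrier opposite the hinge. The tab is 26 wide, 10 thick, and ends 126 from the hinge axis; this point is 117 from it and 10 above the hinge plane when shut. The carrier is a steel disc 106 in diameter, 5 thick, lying on the rim when shut. Axes: those of the jar when shut; z is always the outward normal of the cap.
- wing (a point): Centre of the orange wing grip on the white screw cap: the wing is 60 long (point y), 14 thick (point x), 24 high (point z), standing on the cap's flat top (92 in diameter, 17.5 above the hinge plane); wing top 41.5 above the rim when shut. z is the axis of the cap, pointing outward.
- cap_flip (a joint): Angle of the cap about its hinge: 0 lying shut on the rim, grows as it opens, 1.57 standing upright, 2.4 fully thrown back. Stiff: it stays where it is left, and yields to about 2 N at the tab.
- cap_twist (a joint): Angle of the screw cap in its carrier: 0 turned home (locked, wing in line with hinge and thumb tab), 1.4 fully unscrewed (wing nearly parallel to the hinge axis). Turning clockwise seen from outside reduces it. The cap seats only when it is above about 0.8; stiff, about 0.06 N m.
- pepper_mill: Dark wooden pepper mill, 42 in diameter, 86 tall, loose, a bystander. Origin at the centre of its underside.
- egg_cup: Yellow egg cup with an egg-shaped top, 48 in diameter, 66 tall, loose, a bystander. Origin at the centre of its underside.
- kettle: Red enamel kettle, 184 in diameter, 207 tall with its black handle, loose, a bystander. Origin at the centre of its underside.
- rolling_pin: Wooden rolling pin, 48 in diameter, 340 long along y, loose, a bystander. Origin under its middle.
- sugar_bowl: White ceramic sugar bowl with its lid shut, 104 in diameter, 103 tall, loose, a bystander. Origin at the centre of its underside.
- ladle: Steel ladle, 340 long along x, bowl 84 wide at +x, loose, a bystander. Origin under the middle of its handle.
- tongs: Steel and black tongs, 270 long along x, 90 wide, loose, a bystander. Origin under the middle.
- mug: White mug, 80 in diameter, 90 tall, handle at +y, loose, a bystander. Origin at the centre of its underside.
There are look-alikes about, which are no part of the job. Leave any turquoise look-alike of the infuser alone. Leave any red look-alike of the tea_jar alone.

How it is judged:
By the outcome, as a careful person would: the job done as asked, in the order asked, and still so for the second after the job is handed in, with the robot touching nothing.
It also fails if it takes over 72 s, if anything falls off the work surface, if the arm or the gripper's body presses on something with over 40 N, if the wrist force passes 120 N, or if a joint passes its speed limit or range.

## Robot

A 6-joint arm with a two-finger parallel gripper is mounted at the origin on the work surface. World frame = base frame: x ahead of the robot, y to its left, z up, the work surface at z = 0. Lengths are in m, angles in rad, forces in N, time in s.
With the tool pointing down it reaches from about 0.3 to 0.875 m from the base axis. Payload 6.4 kg.
Tool frame: the origin (TCP) lies midway between the tips of the shut fingers; the grasp point (between the pads) lies 19 mm behind it; z points along the fingers, y is the line along which they close (so a half turn about z gives the same grasp; the last joint's range is limited). The gripper opens to 85 mm and grips with 20 to 120 N. Pads are 22 mm wide; open, the fingers measure 114 mm over their backs; the gripper's body (76 mm by 85 mm) begins 54 mm behind the grasp point. The pads swing forward as they close: fully open they stand 13 mm farther back than shut.
Start: joints at [-1.316, 0.181, 1.607, -0, 1.354, -0.206], TCP at [0.256, -0.515, 0.231] pointing down, gripper open.
Joint ranges: [-2.99, 2.99], [-0.89, 2.07], [0.3, 2.58], [-1.14, 4.28], [0, 2.63], [-3.12, 3.12]. Speed limits (rad/s): [2.57, 2.57, 3.01, 3.14, 3.14, 3.14].

## Interface

Orientations are given as a unit quaternion [w, x, y, z].
In Python, from bench import get_obs, camera, hand_in gives the robot as it stands.
- The arm moves only by the tool carry_out, never from a script. Its argument "plan" is a list that holds one entry, the list of rows, each a list of 7 numbers: the shift along the world's x, y, z in m, then the turn, a rotation vector about the world's x, y, z in rad, then the opening, from 0 (shut) to 1 (fully open). In form: [[[x, y, z, rx, ry, rz, hand], ...]]. A call has exactly 5 rows; each row is the pose to reach, as a shift and turn from the pose commanded when the call began; what a row does not reach only later rows make up. A row lasts 1/12 s, in which the tool goes at most 41.7 mm and 7.16 degrees, less where a joint would pass 70% of its speed; a pose out of reach is approached as far as the arm can. A call with a gripper value outside its range is refused whole. The fingers move at their own pace and stop on an object; the grip force is fixed at half the most. Time passes only in rows, so rows that repeat a pose let the fingers close, or fill a call up. It gives the time, the measured TCP pose, the force, the opening and the grip force at its end, in the units of the state.
- get_obs(): the state, without advancing time (a new reading comes with each control period).
- camera(name): name is "scene" or "side" or "wrist"; returns a dict with "pixels" (384x512x3 uint8, red, green, blue), "z_map" (384x512 float32, m along the optical axis (not along the pixel's ray), 0 where there is no reading), "camera_matrix" (3x3 intrinsics, pixels), "cam_to_world" (4x4, takes a point from camera to world coordinates). Camera axes: x right, y up, looking along -z (the intrinsics and any distortion apply to the point x, -y, -z); pixel columns grow to the right and rows downward; lengths in m; the calibration is good to about 2 mm. A picture is of the moment at which its call begins.
- hand_in(): hands the job in; it is judged then, once.
The state is a dict: "time_s": time; "q": joint angles; "dq": joint speeds; "joint_efforts": joint torques, N m; "eef_pos": TCP position; "eef_rot": TCP orientation; "wrist_force": force on the tool from outside, world axes, zero at the start; "torque": the same for the moment, N m; "opening": opening from 0.0 (shut) to 1.0 (fully open); "grasp_force": force on a finger pad.
Only numpy, scipy, OpenCV 4.12 (cv2) and the standard library are available. Lean on these libraries where they do the work, as an engineer would, in place of code of your own. Each camera call takes 0.05 s, during which the arm holds its last target. There are 200 camera calls.

## Working session

There is one attempt and no reset: what is moved stays moved. The work goes in short steps, Python scripts to look and compute and a tool call to move; the robot and the scene stay as the last step left them, time stands still between calls to the robot, and variables do not carry over. Pictures are saved under pics/ and viewed, at most 10 in all, crops included, and the job is handed in when it is done.

Besides the shell and the picture viewer there is one more tool, called after "Emit:" by a JSON object that holds its "op" and its "data". carry_out: Moves the arm, as the interface text tells. Its arguments: {"type":"object","properties":{"plan":{"type":"array","items":{"type":"array","items":{"type":"array","items":{"type":"number"}}}}},"required":["plan"]}

```bash
mkdir -p pics; cat > h.py <<'E'
import numpy as np, cv2
from bench import get_obs, camera
def pts(c):
    K=c["camera_matrix"];T=c["cam_to_world"];z=c["z_map"]
    v,u=np.mgrid[0:384,0:512]
    P=np.stack([(u-K[0,2])/K[0,0]*z,-(v-K[1,2])/K[1,1]*z,-z],-1)
    return P@T[:3,:3].T+T[:3,3]
E
python3 - <<'E'
from h import *
a=camera("scene");b=camera("side");
for n,c in(("scene",a),("side",b)):
    np.savez(n+"0.npz",**c); print(n,c["camera_matrix"].round(1).tolist(),c["cam_to_world"].round(3).tolist())
    cv2.imwrite(f"pics/{n}0.png",cv2.resize(c["pixels"][:,:,::-1],(800,600)))
print(get_obs())
E
```

```text
scene [[425.9, 0.0, 255.3], [0.0, 425.9, 194.3], [0.0, 0.0, 1.0]] [[0.804, -0.515, 0.297, 1.037], [0.595, 0.686, -0.419, -0.646], [0.012, 0.514, 0.858, 1.322], [0.0, 0.0, 0.0, 1.0]]
side [[468.9, 0.0, 256.5], [0.0, 468.9, 193.5], [0.0, 0.0, 1.0]] [[-0.795, 0.315, -0.519, -0.186], [-0.607, -0.4, 0.686, 0.983], [0.008, 0.861, 0.509, 0.873], [0.0, 0.0, 0.0, 1.0]]
{'time_s': 0.1, 'q': array([-1.31629388e+00,  1.81438815e-01,  1.60789831e+00, -1.05547942e-05,
        1.35381585e+00, -2.06276268e-01]), 'dq': array([-7.50264116e-04, -2.00424400e-03, -1.38494832e-03,  1.09217601e-03,
        6.95394785e-04,  6.85686941e-05]), 'joint_efforts': array([-9.37381969e-05, -4.45884025e+01, -3.52237558e+01, -4.83269487e-04,
        4.16596653e-03,  2.42831965e-05]), 'eef_pos': array([ 0.25556894, -0.51452972,  0.23049464]), 'eef_rot': array([-7.79808019e-04,  9.73576999e-01,  2.28357653e-01, -2.39614898e-05]), 'wrist_force': array([ 1.13398433,  0.29913734, -0.10887907]), 'torque': array([-0.04220866,  0.01250869,  0.00487292]), 'grasp_force': 0.0, 'opening': 1.0020222598267392}
```

View pics/scene0.png

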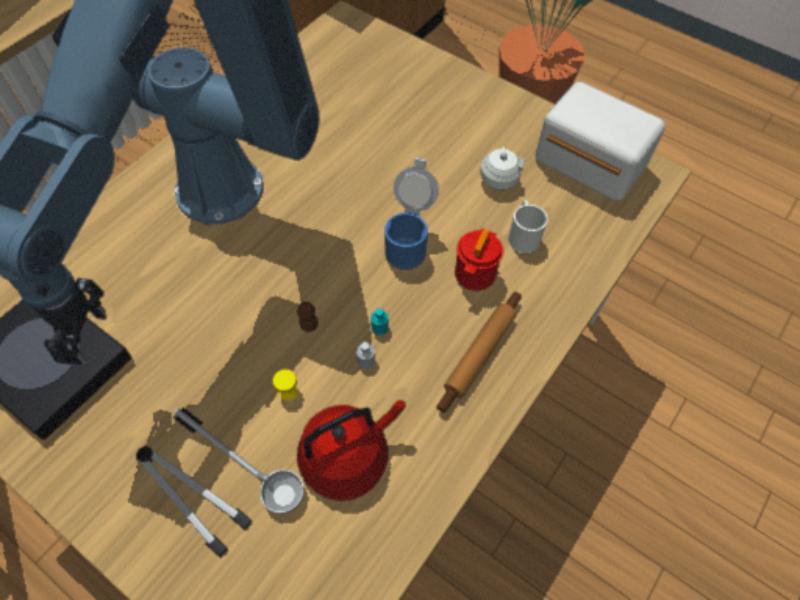

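View pics/side0.png

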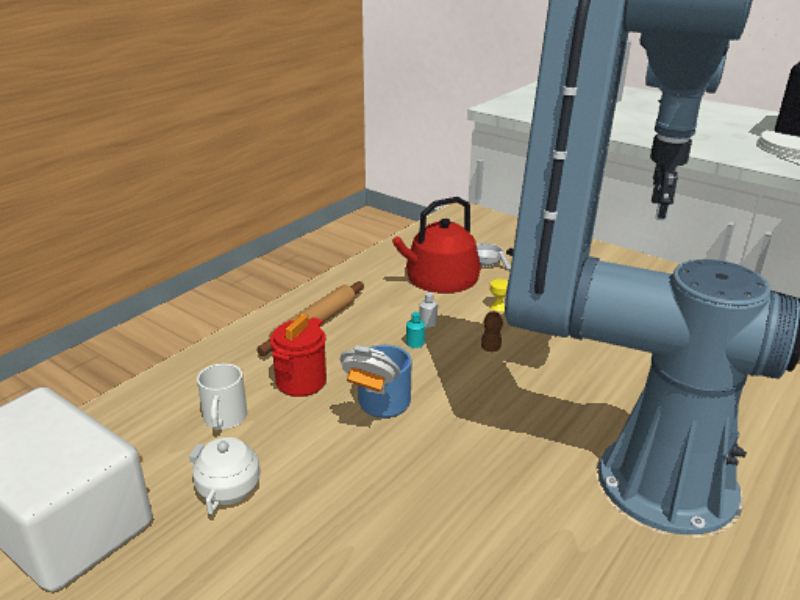

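The scene view shows the steel infuser at (366,355), the turquoise look-alike at (380,322), the blue jar at (406,240) with its cap thrown back to (416,188), and the red look-alike at (480,258). The side view shows the jar's orange wing at (366,380), outside the cap. Next I measure their positions.

```bash
python3 - <<'E'
from h import *
for n in("scene","side"):
    c=dict(np.load(n+"0.npz"));P=pts(c);hsv=cv2.cvtColor(c["pixels"],cv2.COLOR_RGB2HSV);H,S,V=[hsv[...,i].astype(int) for i in range(3)]
    def box(u0,u1,v0,v1):
        m=np.zeros((384,512),bool);m[int(v0*.64):int(v1*.64),int(u0*.64):int(u1*.64)]=1;return m
    ok=c["z_map"]>0
    if n=="scene": jb=box(375,445,150,280);ib=box(350,380,338,375)
    else: jb=box(335,420,335,425);ib=box(415,442,290,330)
    blue=jb&ok&(H>100)&(H<125)&(S>110)
    q=P[blue]; print(n,"blue n",len(q),"zmax",np.percentile(q[:,2],[50,99]))
    r=q[(q[:,2]>.094)&(q[:,2]<.106)]; 
    A=np.c_[2*r[:,:2],np.ones(len(r))];s=np.linalg.lstsq(A,(r[:,:2]**2).sum(1),rcond=None)[0]
    print(" rim fit",s[:2],np.sqrt(s[2]+s[0]**2+s[1]**2),len(r),"minmax",r.min(0),r.max(0))
    o=jb&ok&(H>8)&(H<18)&(S>200)&(V>100);w=P[o];
    if len(w)>5:
        u,sv,vt=np.linalg.svd(w-w.mean(0),full_matrices=False);print(" wing",len(w),w.mean(0),vt.round(3).tolist(),sv/np.sqrt(len(w)),np.ptp((w-w.mean(0))@vt.T,axis=0), "zr",w.min(0),w.max(0))
    g=jb&ok&(S<50)&(P[...,2]>.08);w=P[g];
    u,sv,vt=np.linalg.svd(w-w.mean(0),full_matrices=False);print(" grey",len(w),w.mean(0),vt.round(3).tolist(),w.min(0),w.max(0))
    g=ib&ok&(S<70)&(P[...,2]>.008)&(P[...,2]<.09);w=P[g];print(" inf",len(w),w.mean(0),w.min(0),w.max(0))
    k=w[w[:,2]>.059];print(" knob",len(k),k.mean(0),k.min(0),k.max(0),"uv",np.argwhere(g&(P[...,2]>.059)).mean(0))
    for hh in(.0,): print(" campos",c["cam_to_world"][:3,3])
E
```

```text
scene blue n 759 zmax [0.06043749 0.1019226 ]
 rim fit [0.5065081  0.12008294] 0.04573581108325514 116 minmax [0.45970451 0.06964433 0.09400844] [0.55709144 0.1712547  0.10446556]
 grey 690 [0.47679525 0.19680014 0.15115684] [[0.256, -0.507, -0.823], [0.918, 0.394, 0.043], [-0.302, 0.766, -0.567]] [0.42502353 0.08556091 0.08259342] [0.54693562 0.2400522  0.20730407]
 inf 156 [ 0.61192571 -0.16820093  0.04615411] [ 0.58836055 -0.18204373  0.00825662] [ 0.62755021 -0.14311574  0.07682059]
 knob 32 [ 0.60773234 -0.1631868   0.07027966] [ 0.59689387 -0.1711043   0.06024849] [ 0.61478961 -0.15450656  0.07682059] uv [221.84375 233.375  ]
 campos [ 1.03686716 -0.64583176  1.32234805]
side blue n 804 zmax [0.05140261 0.10131193]
 rim fit [0.50239745 0.12422897] 0.04602100572728709 93 minmax [0.45187366 0.07595169 0.09412213] [0.54575749 0.13620754 0.10267259]
 wing 89 [0.46051119 0.22443179 0.13408766] [[-0.784, -0.542, -0.302], [0.213, -0.692, 0.69], [0.583, -0.477, -0.658]] [0.01766577 0.00905052 0.00308342] [0.0576856  0.02385198 0.01636066] zr [0.43525738 0.20169821 0.11341027] [0.48515251 0.24666477 0.15146395]
 grey 527 [0.45674328 0.21737069 0.16559364] [[-0.674, -0.575, -0.464], [-0.661, 0.189, 0.726], [-0.33, 0.796, -0.507]] [0.4193491  0.09664637 0.08250603] [0.55188524 0.24374707 0.20854464]
 inf 179 [ 0.59706976 -0.1524754   0.04104139] [ 0.58205896 -0.1762511   0.00888146] [ 0.62015794 -0.13786805  0.07759215]
 knob 28 [ 0.60134511 -0.1577298   0.06946618] [ 0.59194761 -0.17212352  0.05910709] [ 0.61191614 -0.1476093   0.07759215] uv [189.57142857 274.17857143]
 campos [-0.18566084  0.98307759  0.87254027]
```

```bash
python3 - <<'E'
from h import *
for n,B in(("scene",dict(turq=(368,392,305,338),mill=(296,320,300,333),kettle=(296,405,400,500),redjar=(455,505,228,290),egg=(270,302,368,402))),("side",dict(turq=(405,427,310,350),mill=(480,504,310,352),redjar=(270,330,312,395)))):
    c=dict(np.load(n+"0.npz"));P=pts(c)
    for k,(a,b,d,e) in B.items():
        q=P[int(d*.64):int(e*.64),int(a*.64):int(b*.64)].reshape(-1,3);q=q[(q[:,2]>.02)&(q[:,2]<.25)]
        print(n,k,q.min(0).round(3),q.max(0).round(3),q.mean(0).round(3))
E
```

```text
scene turq [ 0.563 -0.099  0.021] [ 0.601 -0.059  0.074] [ 0.585 -0.083  0.049]
scene mill [ 0.429 -0.187  0.02 ] [ 0.466 -0.146  0.084] [ 0.452 -0.172  0.058]
scene kettle [ 0.615 -0.481  0.02 ] [ 0.795 -0.234  0.211] [ 0.725 -0.373  0.108]
scene redjar [0.622 0.1   0.02 ] [0.726 0.236 0.148] [0.682 0.155 0.097]
scene egg [ 0.495 -0.343  0.042] [ 0.542 -0.297  0.068] [ 0.521 -0.321  0.06 ]
side turq [ 0.556 -0.147  0.02 ] [ 0.613 -0.054  0.077] [ 0.575 -0.077  0.045]
side mill [ 0.421 -0.178  0.021] [ 0.46  -0.141  0.086] [ 0.437 -0.156  0.055]
side redjar [ 0.618 -0.023  0.02 ] [0.813 0.239 0.144] [0.662 0.18  0.084]
```

Emit:
{"op": "carry_out", "data": {"plan": [[[0.029, 0.029, 0, 0, 0, 0.12, 0.7], [0.058, 0.058, 0, 0, 0, 0.24, 0.7], [0.087, 0.087, 0, 0, 0, 0.36, 0.7], [0.116, 0.116, 0, 0, 0, 0.48, 0.7], [0.145, 0.145, 0, 0, 0, 0.6, 0.7]]]}}

```text
time_s: 0.52
eef_pos: [0.4015, -0.3684, 0.2309]
eef_rot: [-0.0, 0.861, 0.508, 0.0]
wrist_force: [0.3, -0.5, 1.2]
opening: 0.7
grasp_force: 0.0
```

Emit:
{"op": "carry_out", "data": {"plan": [[[0.029, 0.029, -0.01, 0, 0, 0.12, 0.7], [0.058, 0.058, -0.02, 0, 0, 0.24, 0.7], [0.087, 0.087, -0.03, 0, 0, 0.36, 0.7], [0.116, 0.116, -0.04, 0, 0, 0.48, 0.7], [0.145, 0.145, -0.05, 0, 0, 0.6, 0.7]]]}}

```text
time_s: 0.93
eef_pos: [0.5448, -0.225, 0.1812]
eef_rot: [-0.0, 0.672, 0.74, -0.0]
wrist_force: [0.9, -0.9, -0.2]
opening: 0.703
grasp_force: 0.0
```

Emit:
{"op": "carry_out", "data": {"plan": [[[0.02, 0.022, 0, 0, 0, 0.1, 0.7], [0.04, 0.044, 0, 0, 0, 0.2, 0.7], [0.059, 0.064, -0.02, 0, 0, 0.285, 0.7], [0.059, 0.064, -0.03, 0, 0, 0.285, 0.7], [0.059, 0.064, -0.03, 0, 0, 0.285, 0.7]]]}}

```text
time_s: 1.35
eef_pos: [0.6014, -0.1606, 0.1483]
eef_rot: [-0.003, 0.562, 0.827, -0.001]
wrist_force: [-1.2, 0.2, 0.3]
opening: 0.703
grasp_force: 0.0
```

```bash
python3 - <<'E'
from h import *
c=camera("wrist");np.savez("w1.npz",**c);cv2.imwrite("pics/w1.png",c["pixels"][:,:,::-1])
o=get_obs();print(o["eef_pos"],o["eef_rot"],o["q"],o["time_s"])
P=pts(c);S=cv2.cvtColor(c["pixels"],cv2.COLOR_RGB2HSV)[...,1]
m=(np.hypot(P[...,0]-.6045,P[...,1]+.1605)<.03)&(S<70)&(P[...,2]>.06)&(P[...,2]<.085)
q=P[m];print(len(q),q.mean(0),q.min(0),q.max(0),np.median(q,axis=0),np.argwhere(m).mean(0))
E
```

```text
[ 0.60151996 -0.16186714  0.14976319] [-2.19085066e-03  5.62704562e-01  8.26655015e-01 -5.11355776e-04] [-4.52927313e-01  3.67477677e-01  1.54660646e+00 -4.02982267e-04
  1.23199194e+00 -8.28277702e-01] 1.4
443 [ 0.60214633 -0.15855129  0.07277091] [ 0.59380207 -0.16850787  0.06083759] [ 0.61151432 -0.15062842  0.07597184] [ 0.60211175 -0.15824742  0.07395336] [198.01805869 257.41986456]
```

View pics/w1.png

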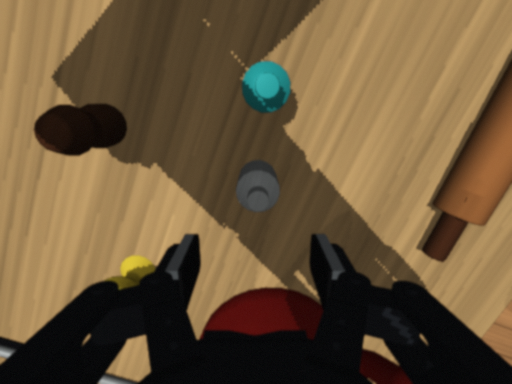

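The wrist view shows the infuser at (257,190), midway between the fingers, with the turquoise one at (267,87), well clear. I go down and grip the knob.

Emit:
{"op": "carry_out", "data": {"plan": [[[0, 0.002, -0.03, 0, 0, 0, 0.7], [0, 0.002, -0.06, 0, 0, 0, 0.7], [0, 0.002, -0.08, 0, 0, 0, 0.7], [0, 0.002, -0.0935, 0, 0, 0, 0.7], [0, 0.002, -0.0935, 0, 0, 0, 0.7]]]}}

```text
time_s: 1.82
eef_pos: [0.6004, -0.1611, 0.0557]
eef_rot: [-0.003, 0.564, 0.826, -0.001]
wrist_force: [-0.4, -0.3, -0.1]
opening: 0.697
grasp_force: 0.0
```

Emit:
{"op": "carry_out", "data": {"plan": [[[0, 0, 0, 0, 0, 0, 0], [0, 0, 0, 0, 0, 0, 0], [0, 0, 0, 0, 0, 0, 0], [0, 0, 0, 0, 0, 0, 0], [0, 0, 0, 0, 0, 0, 0]]]}}

```text
time_s: 2.23
eef_pos: [0.6044, -0.1617, 0.0607]
eef_rot: [0.002, 0.563, 0.827, 0.0]
wrist_force: [0.1, -1.5, 6.2]
opening: 0.179
grasp_force: 58.6
```

Emit:
{"op": "carry_out", "data": {"plan": [[[0, 0, 0, 0, 0, 0, 0], [0, 0, 0.005, 0, 0, 0, 0], [0, 0, 0.01, 0, 0, 0, 0], [0, 0, 0.02, 0, 0, 0, 0], [0, 0, 0.03, 0, 0, 0, 0]]]}}

```text
time_s: 2.65
eef_pos: [0.6025, -0.1607, 0.089]
eef_rot: [-0.0, 0.563, 0.827, -0.0]
wrist_force: [-0.7, -0.3, 0.1]
opening: 0.176
grasp_force: 58.6
```

Emit:
{"op": "carry_out", "data": {"plan": [[[0, 0, 0.03, 0, 0, 0, 0], [0, 0, 0.06, 0, 0, 0, 0], [0, 0, 0.09, 0, 0, 0, 0], [0, 0, 0.115, 0, 0, 0, 0], [0, 0, 0.115, 0, 0, 0, 0]]]}}

```text
time_s: 3.07
eef_pos: [0.6061, -0.1623, 0.2116]
eef_rot: [0.006, 0.563, 0.827, 0.001]
wrist_force: [1.0, -0.1, -0.1]
opening: 0.179
grasp_force: 58.7
```

```bash
python3 - <<'E'
from h import *
o=get_obs();print(o["eef_pos"],o["opening"],o["wrist_force"])
for n in("scene","side"):
    c=camera(n);np.savez(n+"1.npz",**c);P=pts(c);S=cv2.cvtColor(c["pixels"],cv2.COLOR_RGB2HSV)[...,1]
    m=(np.hypot(P[...,0]-.603,P[...,1]+.161)<.03)&(P[...,2]>.09)&(P[...,2]<.23)
    q=P[m]
    for z in np.arange(.1,.23,.01):
        k=q[(q[:,2]>=z)&(q[:,2]<z+.01)]
        if len(k):print(n,round(z,3),len(k),k.mean(0).round(4),np.ptp(k,axis=0).round(3))
    v,u=np.argwhere(m).mean(0).astype(int);im=c["pixels"][v-40:v+40,u-50:u+50,::-1];cv2.imwrite(f"pics/{n}1.png",cv2.resize(im,(400,320)))
a=np.hstack([cv2.imread("pics/scene1.png"),cv2.imread("pics/side1.png")]);cv2.imwrite("pics/grip.png",a)
E
```

```text
[ 0.60611753 -0.16231914  0.21157911] 0.17934717108691062 [ 1.02157648 -0.06754051 -0.12555911]
scene 0.15 23 [ 0.6184 -0.1729  0.1549] [0.03  0.028 0.01 ]
scene 0.16 18 [ 0.6198 -0.1724  0.1654] [0.028 0.03  0.009]
scene 0.17 21 [ 0.6177 -0.1736  0.1753] [0.029 0.03  0.009]
scene 0.18 22 [ 0.6177 -0.1729  0.1847] [0.036 0.032 0.009]
scene 0.19 40 [ 0.6154 -0.1714  0.1965] [0.037 0.027 0.009]
scene 0.2 29 [ 0.6127 -0.1713  0.2024] [0.03  0.026 0.009]
scene 0.21 14 [ 0.6095 -0.17    0.2155] [0.03  0.017 0.008]
scene 0.22 38 [ 0.6097 -0.1663  0.2242] [0.037 0.027 0.009]
side 0.14 7 [ 0.5997 -0.1482  0.1483] [0.028 0.013 0.003]
side 0.15 32 [ 0.5961 -0.1501  0.1551] [0.036 0.031 0.01 ]
side 0.16 29 [ 0.5972 -0.1483  0.1647] [0.036 0.024 0.008]
side 0.17 37 [ 0.5983 -0.1484  0.1749] [0.037 0.024 0.01 ]
side 0.18 34 [ 0.5971 -0.1489  0.1855] [0.039 0.026 0.009]
side 0.19 48 [ 0.5991 -0.1528  0.1959] [0.036 0.036 0.009]
side 0.2 19 [ 0.6015 -0.1567  0.2031] [0.024 0.024 0.008]
side 0.21 33 [ 0.6027 -0.1553  0.2156] [0.036 0.024 0.009]
side 0.22 34 [ 0.6011 -0.1573  0.2244] [0.041 0.03  0.01 ]
```

View pics/grip.png

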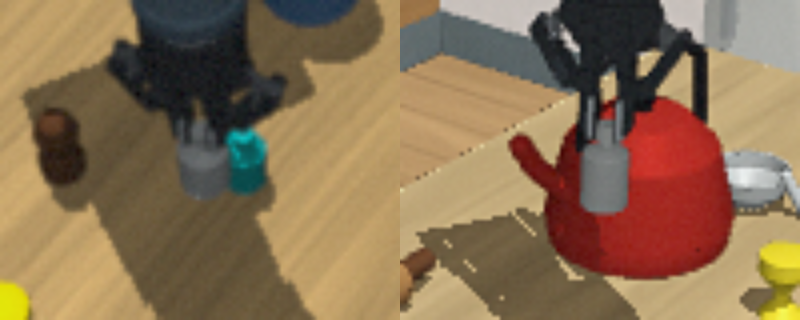

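The infuser is held upright by its knob, with its underside at about z = 0.147. I carry it over the jar.

Emit:
{"op": "carry_out", "data": {"plan": [[[-0.009, 0.025, 0, 0, 0, 0, 0], [-0.0205, 0.0564, 0, 0, 0, 0, 0], [-0.032, 0.0885, 0, 0, 0, 0, 0], [-0.044, 0.12, 0, 0, 0, 0, 0], [-0.055, 0.152, 0, 0, 0, 0, 0]]]}}

```text
time_s: 3.58
eef_pos: [0.5458, -0.0075, 0.2016]
eef_rot: [-0.002, 0.563, 0.826, -0.001]
wrist_force: [1.0, 0.1, -1.3]
opening: 0.179
grasp_force: 58.7
```

Emit:
{"op": "carry_out", "data": {"plan": [[[-0.0115, 0.032, 0, 0, 0, 0, 0], [-0.023, 0.064, 0, 0, 0, 0, 0], [-0.035, 0.095, 0, 0, 0, 0, 0], [-0.043, 0.12, 0, 0, 0, 0, 0], [-0.0475, 0.13, 0, 0, 0, 0, 0]]]}}

```text
time_s: 4.0
eef_pos: [0.4978, 0.124, 0.2019]
eef_rot: [-0.002, 0.562, 0.827, -0.001]
wrist_force: [-0.5, 0.2, 0.4]
opening: 0.174
grasp_force: 58.7
```

```bash
python3 - <<'E'
from h import *
o=get_obs();print(o["eef_pos"],o["opening"],o["q"])
ims=[]
for n in("scene","side"):
    c=camera(n);P=pts(c);hsv=cv2.cvtColor(c["pixels"],cv2.COLOR_RGB2HSV).astype(int)
    m=(np.hypot(P[...,0]-.505,P[...,1]-.12)<.035)&(P[...,2]>.135)&(P[...,2]<.19)&(hsv[...,1]<80)
    q=P[m];print(n,len(q),q.mean(0),q.min(0),q.max(0))
    b=(hsv[...,0]>100)&(hsv[...,0]<125)&(hsv[...,1]>110)&(np.hypot(P[...,0]-.505,P[...,1]-.12)<.065)
    r=P[b&(P[...,2]>.05)];print(" jar",r.min(0),r.max(0))
    v,u=(154,260) if n=="scene" else (240,240)
    ims.append(cv2.resize(c["pixels"][v-50:v+50,u-50:u+50,::-1],(400,400)))
cv2.imwrite("pics/over.png",np.hstack(ims))
E
```

```text
[0.49779702 0.12397973 0.20192254] 0.1743669055312898 [ 1.17795269e-02  7.31856786e-02  1.78879392e+00  1.00542055e-03
  1.28310858e+00 -3.66122366e-01]
scene 110 [0.50843874 0.11197712 0.16698814] [0.47845527 0.10034793 0.13798875] [0.52220217 0.13542003 0.18995088]
 jar [0.45194835 0.05703725 0.05025449] [0.55670597 0.17375425 0.53084643]
side 213 [0.48831917 0.13660278 0.1666216 ] [0.47575036 0.1071142  0.13835305] [0.51908605 0.1470398  0.18980198]
 jar [0.44998909 0.07250323 0.05009008] [0.54673094 0.17442321 0.45184642]
```

View pics/over.png

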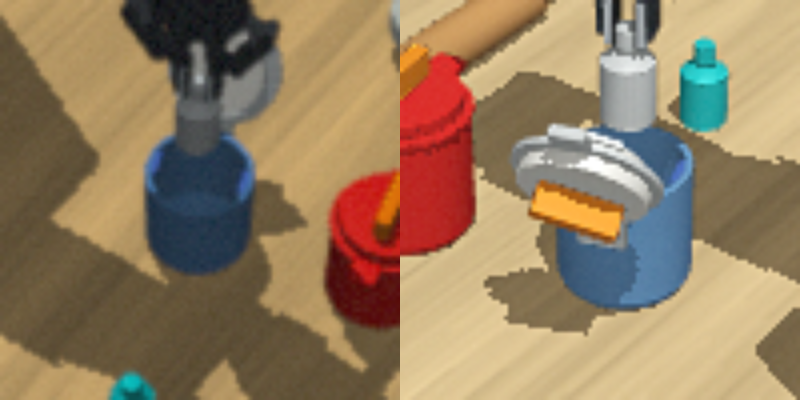

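The infuser hangs over the mouth about 5 mm from its centre, and the lugs show at left and right. I correct for that, lower it and release.

Emit:
{"op": "carry_out", "data": {"plan": [[[0.004, -0.002, -0.02, 0, 0, 0, 0], [0.004, -0.002, -0.045, 0, 0, 0, 0], [0.004, -0.002, -0.07, 0, 0, 0, 0], [0.004, -0.002, -0.095, 0, 0, 0, 0], [0.004, -0.002, -0.115, 0, 0, 0, 0]]]}}

```text
time_s: 4.52
eef_pos: [0.5037, 0.1174, 0.086]
eef_rot: [-0.001, 0.563, 0.826, -0.001]
wrist_force: [-0.8, -0.2, -0.8]
opening: 0.18
grasp_force: 58.7
```

Emit:
{"op": "carry_out", "data": {"plan": [[[0, 0, -0.005, 0, 0, 0, 0], [0, 0, -0.01, 0, 0, 0, 0], [0, 0, -0.015, 0, 0, 0, 0], [0, 0, -0.019, 0, 0, 0, 0], [0, 0, -0.019, 0, 0, 0, 0]]]}}

```text
time_s: 4.93
eef_pos: [0.5047, 0.1188, 0.0696]
eef_rot: [0.0, 0.563, 0.826, 0.0]
wrist_force: [-0.5, 0.2, -0.0]
opening: 0.18
grasp_force: 58.7
```

Emit:
{"op": "carry_out", "data": {"plan": [[[0, 0, -0.001, 0, 0, 0, 0], [0, 0, -0.002, 0, 0, 0, 0], [0, 0, -0.003, 0, 0, 0, 0], [0, 0, -0.003, 0, 0, 0, 0], [0, 0, -0.003, 0, 0, 0, 0]]]}}

```text
time_s: 5.35
eef_pos: [0.5055, 0.1192, 0.0687]
eef_rot: [0.001, 0.563, 0.827, 0.001]
wrist_force: [-3.6, -0.1, 11.4]
opening: 0.176
grasp_force: 60.1
```

Emit:
{"op": "carry_out", "data": {"plan": [[[0, 0, 0.002, 0, 0, 0, 0.2], [0, 0, 0.002, 0, 0, 0, 0.35], [0, 0, 0.002, 0, 0, 0, 0.35], [0, 0, 0.002, 0, 0, 0, 0.35], [0, 0, 0.002, 0, 0, 0, 0.35]]]}}

```text
time_s: 5.77
eef_pos: [0.5043, 0.1191, 0.0684]
eef_rot: [-0.0, 0.563, 0.827, -0.0]
wrist_force: [0.0, 0.1, -0.2]
opening: 0.351
grasp_force: 0.0
```

Emit:
{"op": "carry_out", "data": {"plan": [[[0, 0, 0.02, 0, 0, 0, 0.35], [0, 0, 0.05, 0, 0, 0, 0.35], [0, 0, 0.09, 0, 0, 0, 0.35], [0, 0, 0.13, 0, 0, 0, 0.35], [0, 0, 0.17, 0, 0, 0, 0.35]]]}}

```text
time_s: 6.18
eef_pos: [0.5037, 0.1191, 0.2399]
eef_rot: [-0.0, 0.563, 0.827, -0.0]
wrist_force: [1.4, 0.2, -0.1]
opening: 0.351
grasp_force: 0.0
```

```bash
python3 - <<'E'
from h import *
o=get_obs();print(o["eef_pos"],o["wrist_force"])
c=camera("wrist");P=pts(c);cv2.imwrite("pics/w2.png",c["pixels"][:,:,::-1])
hsv=cv2.cvtColor(c["pixels"],cv2.COLOR_RGB2HSV).astype(int)
b=(hsv[...,0]>100)&(hsv[...,0]<125)&(hsv[...,1]>110)&(P[...,2]>.095)&(P[...,2]<.105)
r=P[b];(cx,cy),R=cv2.minEnclosingCircle(r[:,:2].astype(np.float32));print("rim",len(r),cx,cy,R,r.min(0),r.max(0))
m=(hsv[...,1]<70)&(np.hypot(P[...,0]-.505,P[...,1]-.12)<.04)&(P[...,2]>.065)&(P[...,2]<.095);q=P[m];print("knob",len(q),q.mean(0),q.min(0),q.max(0))
E
```

```text
[0.50372253 0.11908995 0.23985375] [ 1.44664615  0.23132483 -0.09962304]
rim 1786 0.501688539981842 0.12407602369785309 0.04949939623475075 [0.45370923 0.07509268 0.09500884] [0.55065992 0.17339498 0.10240664]
knob 239 [0.50280769 0.12227241 0.08099606] [0.49465376 0.11264825 0.06811133] [0.51206439 0.13011451 0.08404496]
```

View pics/w2.png

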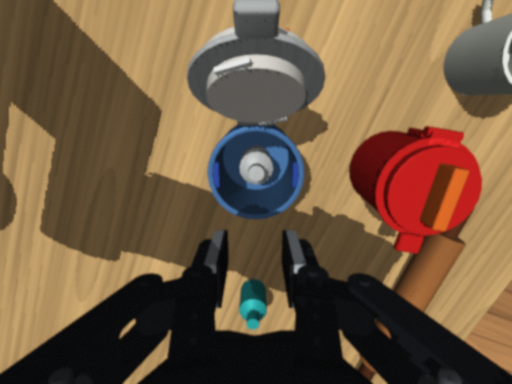

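The infuser stands in the jar, centred at (257,168). The cap leans back at (257,75), with its tab at (257,18) at the top edge. I measure the tab's position for the push.

```bash
python3 - <<'E'
from h import *
C=np.array([.5025,.1235])
for n in("wrist","scene","side"):
    c=camera(n);P=pts(c);hsv=cv2.cvtColor(c["pixels"],cv2.COLOR_RGB2HSV).astype(int)
    y=np.array([-.367,.930]);d=P[...,:2]-C;Y=d@y;X=d@np.array([.930,.367])
    g=(hsv[...,1]<60)&(abs(X)<.06)&(Y>.04)&(Y<.16)&(P[...,2]>.11)&(P[...,2]<.225)
    q=P[g];print(n,"Ymax",Y[g].max(),"Zmax",q[:,2].max(),"Xrange",X[g].min(),X[g].max(),"meanX",X[g].mean())
    t=g&(P[...,2]>.192);print(" tab",t.sum(),X[t].mean(),X[t].min(),X[t].max(),Y[t].mean(),Y[t].min(),Y[t].max())
    m=np.c_[X[g],Y[g]-.054,q[:,2]-.1]
    # fit plane
    u,s,vt=np.linalg.svd(m-m.mean(0),full_matrices=False);print(" normal",vt[2].round(3))
E
```

```text
wrist Ymax 0.12621959245465483 Zmax 0.20887838589822427 Xrange -0.05188565603259229 0.05160348340783256 meanX -0.00017884907403968578
 tab 1518 -0.0002708395954496738 -0.013087657014190955 0.012381113040016037 0.11700079844718576 0.1088337636837266 0.12621959245465483
 normal [ 0.004 -0.782  0.623]
scene Ymax 0.11183198794627161 Zmax 0.19966357558959502 Xrange -0.049847330435598185 0.05242100933461195 meanX 0.0053970622364737705
 tab 1 0.012247807815800434 0.012247807815800434 0.012247807815800434 0.10887877865225128 0.10887877865225128 0.10887877865225128
 normal [-0.03   0.838 -0.544]
side Ymax 0.12628986402438455 Zmax 0.20796530600074925 Xrange -0.05280663025943188 0.050373822010845795 meanX -0.008032012119557456
 tab 51 -0.0012176663811232136 -0.012813751826639 0.012906454449816404 0.12182936279663938 0.11117851327913662 0.12628986402438455
 normal [-0.065  0.918 -0.391]
```

Emit:
{"op": "carry_out", "data": {"plan": [[[-0.0117, 0.0298, 0, 0, 0, 0, 0.1], [-0.0235, 0.0595, 0, 0, 0, 0, 0], [-0.0352, 0.0893, 0, 0, 0, 0, 0], [-0.047, 0.119, 0, 0, 0, 0, 0], [-0.0587, 0.1488, 0, 0, 0, 0, 0]]]}}

```text
time_s: 6.8
eef_pos: [0.4437, 0.2686, 0.236]
eef_rot: [-0.001, 0.563, 0.826, -0.002]
wrist_force: [0.5, -0.7, 0.3]
opening: -0.002
grasp_force: 0.0
```

Emit:
{"op": "carry_out", "data": {"plan": [[[0, 0, -0.015, 0, 0, 0, 0], [0, 0, -0.03, 0, 0, 0, 0], [0, 0, -0.045, 0, 0, 0, 0], [0, 0, -0.052, 0, 0, 0, 0], [0, 0, -0.052, 0, 0, 0, 0]]]}}

```text
time_s: 7.22
eef_pos: [0.4433, 0.2671, 0.1828]
eef_rot: [-0.002, 0.563, 0.827, -0.003]
wrist_force: [-0.1, -1.0, -0.3]
opening: -0.001
grasp_force: 0.0
```

Emit:
{"op": "carry_out", "data": {"plan": [[[0.0029, -0.0074, 0, 0, 0, 0, 0], [0.0059, -0.0149, 0.003, 0, 0, 0, 0], [0.0088, -0.0223, 0.008, 0, 0, 0, 0], [0.0117, -0.0298, 0.013, 0, 0, 0, 0], [0.0147, -0.0372, 0.018, 0, 0, 0, 0]]]}}

```text
time_s: 7.63
eef_pos: [0.4611, 0.2297, 0.2058]
eef_rot: [0.0, 0.563, 0.826, 0.001]
wrist_force: [0.9, 0.8, -0.8]
opening: 0.002
grasp_force: 0.5
```

```bash
cat > cap.py <<'E'
from h import *
import sys
C=np.array([.5022,.1238]);y=np.array([-.367,.930]);x=np.array([.930,.367])
o=get_obs();d=o["eef_pos"][:2]-C;print("TCP X,Y,z",(d@x).round(4),(d@y).round(4),o["eef_pos"][2].round(4),"F",o["wrist_force"].round(1),o["time_s"])
ims=[]
for n in("scene","side"):
    c=camera(n);P=pts(c);hsv=cv2.cvtColor(c["pixels"],cv2.COLOR_RGB2HSV).astype(int)
    D=P[...,:2]-C;X,Y=D@x,D@y;Z=P[...,2]-.1
    g=(hsv[...,1]<50)&(hsv[...,2]>90)&(abs(X)<.055)&(abs(Y)<.16)&(Z>-.01)&(Z<.14)
    th=np.arctan2(Z[g],.054-Y[g]);rr=np.hypot(Z[g],.054-Y[g]);k=rr>.06
    w=(hsv[...,0]>8)&(hsv[...,0]<18)&(hsv[...,1]>190)&(hsv[...,2]>90)&(abs(X)<.06)&(abs(Y)<.14)&(Z>-.01)&(Z<.14)
    print(n,g.sum(),"theta",np.percentile(th[k],[10,50,90]).round(3),"maxZ",Z[g].max().round(3),"Yrange",Y[g].min().round(3),Y[g].max().round(3))
    if w.sum()>10:
        A=np.c_[X[w],Y[w],Z[w]];m=A.mean(0);vt=np.linalg.svd(A-m,full_matrices=False)[2];print(" wing",w.sum(),m.round(4),vt[0].round(3),"ang from +Y",np.degrees(np.arctan2(-vt[0][0],vt[0][1])).round(1))
    v,u=(140,262) if n=="scene" else (235,240)
    ims.append(cv2.resize(c["pixels"][v-60:v+60,u-60:u+60,::-1],(400,400)))
cv2.imwrite("pics/%s.png"%sys.argv[1],np.hstack(ims))
E
python3 cap.py p1
```

```text
TCP X,Y,z 0.0007 0.1136 0.2058 F [ 0.9  0.8 -0.8] 7.6333
scene 523 theta [1.678 1.772 1.896] maxZ 0.119 Yrange -0.024 0.097
side 606 theta [1.913 2.047 2.113] maxZ 0.14 Yrange -0.051 0.126
 wing 199 [-0.0015  0.1016  0.0456] [-0.925 -0.115 -0.361] ang from +Y 97.1
```

Emit:
{"op": "carry_out", "data": {"plan": [[[0.0029, -0.0074, 0.003, 0, 0, 0, 0], [0.0059, -0.0149, 0.005, 0, 0, 0, 0], [0.0088, -0.0223, 0.007, 0, 0, 0, 0], [0.0117, -0.0298, 0.009, 0, 0, 0, 0], [0.0147, -0.0372, 0.01, 0, 0, 0, 0]]]}}

```text
time_s: 8.15
eef_pos: [0.4753, 0.1927, 0.2146]
eef_rot: [-0.0, 0.563, 0.827, -0.0]
wrist_force: [-0.6, 0.7, -0.7]
opening: 0.0
grasp_force: 0.5
```

Emit:
{"op": "carry_out", "data": {"plan": [[[0.0048, -0.0121, 0, 0, 0, 0, 0], [0.0095, -0.0242, 0, 0, 0, 0, 0], [0.0143, -0.0363, -0.003, 0, 0, 0, 0], [0.0187, -0.0474, -0.007, 0, 0, 0, 0], [0.0231, -0.0586, -0.012, 0, 0, 0, 0]]]}}

```text
time_s: 8.57
eef_pos: [0.4987, 0.1336, 0.2022]
eef_rot: [0.0, 0.563, 0.826, 0.0]
wrist_force: [0.4, 0.9, -0.4]
opening: 0.003
grasp_force: 0.4
```

```bash
python3 cap.py p2
```

```text
TCP X,Y,z 0.0004 0.0104 0.2022 F [ 0.4  0.9 -0.4] 8.5667
scene 154 theta [0.893 1.023 1.131] maxZ 0.113 Yrange -0.024 0.042
 wing 33 [0.0146 0.04   0.0763] [ 0.439 -0.522  0.731] ang from +Y -140.0
side 1092 theta [1.032 1.179 1.272] maxZ 0.14 Yrange -0.009 0.064
 wing 109 [-0.0019  0.0559  0.0672] [-0.921  0.212 -0.327] ang from +Y 77.1
```

View pics/p2.png

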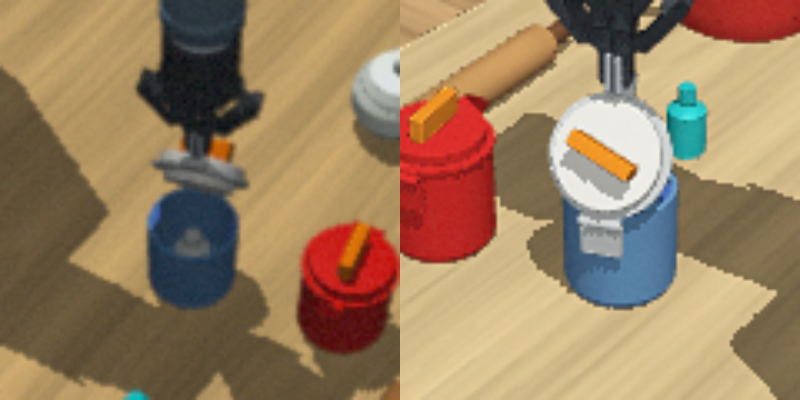

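The scene view shows the cap at about 1.0 rad with the finger behind its tab at (200,145), and the infuser still upright at (193,240). I keep following the arc.

Emit:
{"op": "carry_out", "data": {"plan": [[[0.0037, -0.0093, -0.007, 0, 0, 0, 0], [0.0073, -0.0186, -0.013, 0, 0, 0, 0], [0.0106, -0.027, -0.019, 0, 0, 0, 0], [0.0147, -0.0372, -0.032, 0, 0, 0, 0], [0.0187, -0.0474, -0.046, 0, 0, 0, 0]]]}}

```text
time_s: 9.08
eef_pos: [0.5174, 0.0867, 0.156]
eef_rot: [0.0, 0.563, 0.827, 0.0]
wrist_force: [0.2, 0.7, 0.3]
opening: -0.004
grasp_force: 0.3
```

Emit:
{"op": "carry_out", "data": {"plan": [[[0.0018, -0.0046, -0.01, 0, 0, 0, 0], [0.0035, -0.0088, -0.021, 0, 0, 0, 0], [0.0044, -0.0112, -0.029, 0, 0, 0, 0], [0.0051, -0.013, -0.034, 0, 0, 0, 0], [0.0055, -0.014, -0.037, 0, 0, 0, 0]]]}}

```text
time_s: 9.5
eef_pos: [0.5225, 0.0729, 0.1186]
eef_rot: [0.0, 0.563, 0.826, -0.0]
wrist_force: [0.9, -2.5, 1.1]
opening: 0.0
grasp_force: 1.5
```

```bash
python3 cap.py p3
```

```text
TCP X,Y,z 0.0002 -0.0548 0.1186 F [ 0.9 -2.5  1.1] 9.5
scene 152 theta [0.05  0.106 0.486] maxZ 0.127 Yrange -0.075 0.031
side 659 theta [0.102 0.253 0.44 ] maxZ 0.11 Yrange -0.072 0.063
 wing 155 [-0.0011  0.0041  0.0344] [-0.928  0.371 -0.04 ] ang from +Y 68.2
```

Emit:
{"op": "carry_out", "data": {"plan": [[[0, 0, -0.002, 0, 0, 0, 0], [0, 0, -0.004, 0, 0, 0, 0], [0, 0, -0.005, 0, 0, 0, 0], [0, 0, -0.006, 0, 0, 0, 0], [0, 0, -0.006, 0, 0, 0, 0]]]}}

```text
time_s: 10.02
eef_pos: [0.5242, 0.0741, 0.116]
eef_rot: [0.002, 0.563, 0.827, 0.002]
wrist_force: [-0.9, -1.0, 13.6]
opening: -0.005
grasp_force: 7.0
```

Emit:
{"op": "carry_out", "data": {"plan": [[[0, 0, 0.02, 0, 0, 0, 0.3], [-0.005, 0.012, 0.05, 0, 0, 0.12, 0.5], [-0.01, 0.026, 0.08, 0, 0, 0.24, 0.5], [-0.015, 0.038, 0.085, 0, 0, 0.36, 0.5], [-0.02, 0.05, 0.085, 0, 0, 0.48, 0.5]]]}}

```text
time_s: 10.43
eef_pos: [0.5034, 0.1251, 0.2016]
eef_rot: [0.002, 0.347, 0.938, 0.002]
wrist_force: [1.1, -0.3, 0.7]
opening: 0.499
grasp_force: 0.0
```

Emit:
{"op": "carry_out", "data": {"plan": [[[0, 0, 0, 0, 0, 0.12, 0.5], [0, 0, 0, 0, 0, 0.24, 0.5], [0, 0, 0, 0, 0, 0.36, 0.5], [0, 0, 0, 0, 0, 0.48, 0.5], [0, 0, 0, 0, 0, 0.6, 0.5]]]}}

```text
time_s: 10.85
eef_pos: [0.5016, 0.1246, 0.1983]
eef_rot: [-0.001, 0.054, 0.999, 0.001]
wrist_force: [0.0, 0.8, -0.0]
opening: 0.501
grasp_force: 0.0
```

```bash
python3 cap.py p4; python3 - <<'E'
from h import *
c=camera("wrist");P=pts(c);cv2.imwrite("pics/w4.png",c["pixels"][:,:,::-1]);print(get_obs()["eef_rot"],get_obs()["eef_pos"])
hsv=cv2.cvtColor(c["pixels"],cv2.COLOR_RGB2HSV).astype(int)
C=np.array([.5022,.1238]);y=np.array([-.367,.930]);x=np.array([.930,.367]);D=P[...,:2]-C
w=(hsv[...,0]>8)&(hsv[...,0]<18)&(hsv[...,1]>190)&(np.hypot(*np.moveaxis(D,-1,0))<.05)&(P[...,2]>.12)
m=P[w];(rx,ry),(a,b),ang=cv2.minAreaRect((m[:,:2]*1000).astype(np.float32));print("wing",len(m),rx,ry,a,b,ang,"z",np.percentile(m[:,2],[5,50,95]))
vt=np.linalg.svd(m-m.mean(0),full_matrices=False)[2];print(np.degrees(np.arctan2(vt[0][1],vt[0][0])))
g=(hsv[...,1]<60)&(np.hypot(*np.moveaxis(D,-1,0))<.045)&(P[...,2]>.1)&(P[...,2]<.13);q=P[g];print("cap top",q.mean(0),np.linalg.svd(q-q.mean(0),full_matrices=False)[2][2])
E
```

```text
TCP X,Y,z -0.0003 0.001 0.1983 F [ 0.   0.8 -0. ] 10.85
scene 441 theta [0.043 0.168 0.257] maxZ 0.102 Yrange -0.075 0.056
 wing 61 [ 0.0022 -0.007   0.0375] [ 0.931 -0.364 -0.015] ang from +Y -111.3
side 659 theta [0.072 0.226 1.359] maxZ 0.138 Yrange -0.071 0.061
 wing 156 [-0.0008  0.0033  0.0333] [-0.933  0.359 -0.022] ang from +Y 68.9
[-4.01753381e-04  5.90742963e-02  9.98253430e-01  3.94421903e-04] [0.50176664 0.12423726 0.19826214]
wing 1268 501.2264709472656 134.3073272705078 59.2241325378418 34.811771392822266 0.3849821388721466 z [0.14020052 0.14175001 0.14289279]
-0.4219145449185856
cap top [0.49829328 0.12430302 0.11780094] [ 0.00118938 -0.00149262  0.99999818]
```

View pics/w4.png

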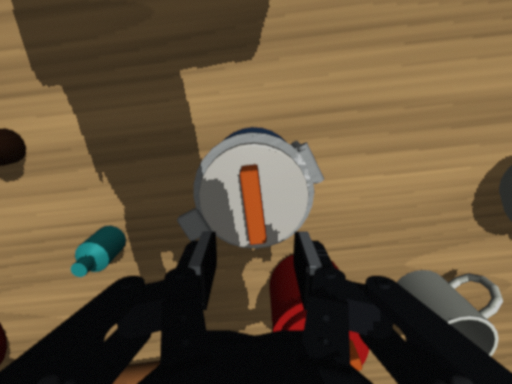

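The cap lies flat (top at 0.118), and the wing at (253,205) is between the fingers, 6° off their axis. I align, go down and grip.

Emit:
{"op": "carry_out", "data": {"plan": [[[0, 0, -0.015, 0, 0, 0.11, 0.5], [0, 0, -0.035, 0, 0, 0.11, 0.5], [0, 0, -0.055, 0, 0, 0.11, 0.5], [0, 0, -0.073, 0, 0, 0.11, 0.5], [0, 0, -0.073, 0, 0, 0.11, 0.5]]]}}

```text
time_s: 11.42
eef_pos: [0.4992, 0.1238, 0.1217]
eef_rot: [-0.004, 0.005, 1.0, 0.0]
wrist_force: [-0.9, 0.0, -0.0]
opening: 0.501
grasp_force: 0.0
```

Emit:
{"op": "carry_out", "data": {"plan": [[[0, 0, 0, 0, 0, 0, 0], [0, 0, 0, 0, 0, 0, 0], [0, 0, 0, 0, 0, 0, 0], [0, 0, 0, 0, 0, 0, 0], [0, 0, 0, 0, 0, 0, 0]]]}}

```text
time_s: 11.83
eef_pos: [0.5032, 0.1233, 0.1269]
eef_rot: [0.001, 0.003, 1.0, -0.0]
wrist_force: [-1.9, -1.2, 6.0]
opening: 0.151
grasp_force: 60.6
```

Emit:
{"op": "carry_out", "data": {"plan": [[[0, 0, 0.001, 0, 0, -0.1, 0], [0, 0, 0.001, 0, 0, -0.2, 0], [0, 0, 0.001, 0, 0, -0.32, 0], [0, 0, 0.001, 0, 0, -0.44, 0], [0, 0, 0.001, 0, 0, -0.55, 0]]]}}

```text
time_s: 12.25
eef_pos: [0.5031, 0.1232, 0.1272]
eef_rot: [0.001, 0.277, 0.961, 0.0]
wrist_force: [1.0, -1.9, 0.5]
opening: 0.147
grasp_force: 60.0
```

Emit:
{"op": "carry_out", "data": {"plan": [[[0, 0, 0, 0, 0, -0.11, 0], [0, 0, 0, 0, 0, -0.22, 0], [0, 0, 0, 0, 0, -0.33, 0], [0, 0, 0, 0, 0, -0.44, 0], [0, 0, 0, 0, 0, -0.55, 0]]]}}

```text
time_s: 12.67
eef_pos: [0.503, 0.123, 0.1271]
eef_rot: [0.001, 0.528, 0.85, 0.0]
wrist_force: [-0.9, -3.4, 0.3]
opening: 0.141
grasp_force: 60.0
```

```bash
python3 -c "
from h import *
o=get_obs();print(o['wrist_force'],o['torque'],o['eef_rot'],o['q'])";python3 cap.py p5
```

```text
[-0.9376208  -3.42477427  0.26241451] [-0.60274134 -0.09105049  0.07100782] [9.27135558e-04 5.27545475e-01 8.49526284e-01 6.68544283e-05] [ 1.09006044e-02  1.75126878e-01  1.84122278e+00 -9.78756673e-04
  1.12360692e+00 -4.48055301e-01]
TCP X,Y,z 0.0004 -0.001 0.1271 F [-0.9 -3.4  0.3] 12.6667
scene 416 theta [0.047 0.173 0.283] maxZ 0.076 Yrange -0.075 0.037
 wing 43 [ 0.0023 -0.0079  0.0388] [ 0.151 -0.987 -0.055] ang from +Y -171.3
side 700 theta [0.096 0.258 1.167] maxZ 0.128 Yrange -0.07 0.062
 wing 62 [-0.0015  0.0156  0.0362] [-0.174  0.954 -0.244] ang from +Y 10.3
```

Emit:
{"op": "carry_out", "data": {"plan": [[[0, 0, 0, 0, 0, -0.04, 0], [0, 0, 0, 0, 0, -0.08, 0], [0, 0, 0, 0, 0, -0.11, 0], [0, 0, 0, 0, 0, -0.14, 0], [0, 0, 0, 0, 0, -0.14, 0]]]}}

```text
time_s: 13.18
eef_pos: [0.5029, 0.123, 0.127]
eef_rot: [0.001, 0.582, 0.813, -0.0]
wrist_force: [0.1, -5.3, 2.4]
opening: 0.142
grasp_force: 61.9
```

```bash
python3 -c "
from h import *
o=get_obs();print(o['wrist_force'],o['torque'],np.degrees(2*np.arctan2(o['eef_rot'][2],o['eef_rot'][1])),o['q'][5])"
```

```text
[ 0.08098768 -5.34706523  2.42026159] [-0.78133548 -0.08748895  0.83019681] 108.83887914528081 -0.31711995346525845
```

The torque has jumped to 0.83 N m, so the wing is at its stop. I release, retreat and look.

Emit:
{"op": "carry_out", "data": {"plan": [[[0, 0, 0, 0, 0, 0, 0.5], [0, 0, 0, 0, 0, 0, 0.5], [0, 0, 0, 0, 0, 0, 0.5], [0, 0, 0, 0, 0, 0, 0.5], [0, 0, 0.01, 0, 0, 0, 0.5]]]}}

```text
time_s: 13.6
eef_pos: [0.5007, 0.1236, 0.1348]
eef_rot: [-0.002, 0.583, 0.812, -0.001]
wrist_force: [-0.9, 0.4, 0.2]
opening: 0.501
grasp_force: 0.0
```

Emit:
{"op": "carry_out", "data": {"plan": [[[0, 0, 0.03, 0, 0, 0, 0.5], [0, 0, 0.06, 0, 0, 0, 0.5], [0, 0, 0.09, 0, 0, 0, 0.5], [0, 0, 0.11, 0, 0, 0, 0.5], [0, 0, 0.11, 0, 0, 0, 0.5]]]}}

```text
time_s: 14.02
eef_pos: [0.5052, 0.1238, 0.2527]
eef_rot: [0.004, 0.583, 0.812, 0.003]
wrist_force: [1.6, 1.1, -0.0]
opening: 0.499
grasp_force: 0.0
```

```bash
python3 - <<'E'
from h import *
c=camera("wrist");P=pts(c);cv2.imwrite("pics/w6.png",c["pixels"][:,:,::-1])
hsv=cv2.cvtColor(c["pixels"],cv2.COLOR_RGB2HSV).astype(int)
D=P[...,:2]-np.array([.5022,.1238])
w=(hsv[...,0]>8)&(hsv[...,0]<18)&(hsv[...,1]>190)&(np.hypot(*np.moveaxis(D,-1,0))<.05)&(P[...,2]>.137)
m=P[w];vt=np.linalg.svd(m-m.mean(0),full_matrices=False)[2];print("wing",len(m),m.mean(0),np.degrees(np.arctan2(vt[0][1],vt[0][0])))
g=(hsv[...,1]<60)&(np.hypot(*np.moveaxis(D,-1,0))<.045)&(P[...,2]>.1)&(P[...,2]<.13);q=P[g];print("cap top",q.mean(0),np.linalg.svd(q-q.mean(0),full_matrices=False)[2][2])
E
```

```text
wing 751 [0.50142402 0.12584411 0.14176504] -68.90450965929902
cap top [0.50118625 0.12666731 0.11782755] [-8.02126170e-04  5.55506145e-04 -9.99999524e-01]
```

View pics/w6.png

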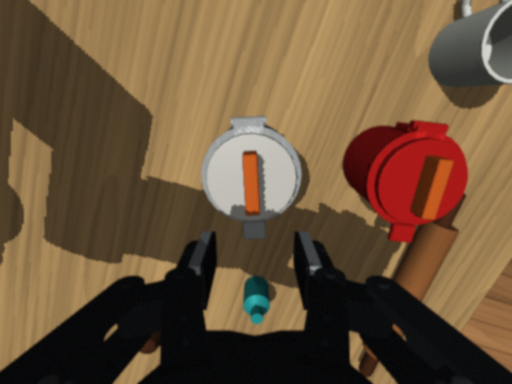

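The wing at (251,180) now points at 111.1°, in line with the hinge at (248,122) and the tab at (256,230). The cap is flat and shut, so I hand in.

```bash
python3 -c "
from bench import hand_in;print(hand_in())"
```

```text
the job is handed in; nothing more can be done
None
```

The infuser stands upright in the blue jar, the cap is shut and its wing is turned clockwise to the stop, in line with the thumb tab; the job was handed in at about 14 s of the 72 s allowed, and no verdict came back.

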